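# Flip the reorder flag of the bin that has run out

## Task

Each of the three parts bins has a hinged flag on its front lip that lies forward while there is stock and lies back over the bin when a refill is wanted. One bin has run empty but its flag still lies forward: with a fingertip, swing that flag up and over its pivot and press it gently down until it lies fully back over the bin, showing its other face. Do not pinch the flag, leave the other two flags as they are, and do not move or lift anything else.

Things in the scene. Friction and masses are not known exactly. Their poses are not given: they have to be found in the camera images.
- bin_a: A grey stacking bin, 146 (x) x 119 (y) x 56 mm, open at the top, fixed on the stand; origin under its centre, 30 mm above the bench; its x axis points from its low front lip (nearest the robot) to its back, y to the left, z up. Any of the three bins may stand left, middle or right. This one holds a heap of toroid chokes; its flag rightly lies forward. Leave it.
- bin_b: A grey stacking bin, 146 (x) x 119 (y) x 56 mm, open at the top, fixed on the stand; origin under its centre, 30 mm above the bench; its x axis points from its low front lip (nearest the robot) to its back, y to the left, z up. Any of the three bins may stand left, middle or right. This one is empty and already reported: its flag already lies back over the bin. Leave it.
- bin_c: A grey stacking bin, 146 (x) x 119 (y) x 56 mm, open at the top, fixed on the stand; origin under its centre, 30 mm above the bench; its x axis points from its low front lip (nearest the robot) to its back, y to the left, z up. Any of the three bins may stand left, middle or right. This one is empty and not yet reported: its flag still lies forward. This is the flag to flip.
- flag_a (a joint): Hinge angle (rad) of bin_a's flip flag about a level pivot along the bin's y axis. 0: front stop, sticking out level towards the robot, tick face up. Grows as the free edge goes up and over (1.57 = upright). 3.14: back stop, lying level over the bin's mouth, arrow face up. Friction hinge: under 1 N at the edge moves it; it stays where it is left.
- flag_b (a joint): Hinge angle (rad) of bin_b's flip flag about a level pivot along the bin's y axis. 0: front stop, sticking out level towards the robot, tick face up. Grows as the free edge goes up and over (1.57 = upright). 3.14: back stop, lying level over the bin's mouth, arrow face up. Friction hinge: under 1 N at the edge moves it; it stays where it is left.
- flag_c (a joint): Hinge angle (rad) of bin_c's flip flag about a level pivot along the bin's y axis. 0: front stop, sticking out level towards the robot, tick face up. Grows as the free edge goes up and over (1.57 = upright). 3.14: back stop, lying level over the bin's mouth, arrow face up. Friction hinge: under 1 N at the edge moves it; it stays where it is left.
- pivot_c (a point): Middle of the pivot line of flag_c, on bin_c's front lip: 66 mm in front of the bin's centre, 38 mm above its underside, 68 mm above the bench; axes as bin_c. The clip that carries it is 78 mm wide and ends 6 mm in front of the pivot; ahead of that the bench is clear below the flag. Behind it the bin is 94 mm wide inside its walls.
- edge_c (a point): The flags are stiff white plates, 62 mm wide along the pivot, 4 mm thick, with a 6 mm round bead along the free edge, 30 g. This is the middle of the free edge of flag_c, 58 mm from the pivot; moves with the flag. At the start it is 68 to 85 mm above the bench with nothing under it.
- stand: The low grey sheet-steel stand under the bins, fixed to the bench, 468 mm long (y), 146 mm deep, top 30 mm above the bench, back upstand 62 mm high; origin on the bench under the middle bin's centre.
- jar_standoffs: loose screw-top jar, 51 mm wide, 56 mm high, on the right end of the stand; origin at its underside. Not part of the job.
- jar_washers: loose screw-top jar, 51 mm wide, 56 mm high, left of the work; origin at its underside. Not part of the job.
- marker: loose black marker lying flat, 130x12x14 mm; origin at its underside. Not part of the job.
- tweezers: loose tweezers lying flat, 122x14x9 mm; origin at its underside. Not part of the job.
- transformer: loose small transformer, 46x42x34 mm; origin at its underside. Not part of the job.
- tip_tin: loose round tin, 39 mm wide, 15 mm high; origin at its underside. Not part of the job.

How it is judged:
By the outcome, as a careful person would: the job done as asked, in the order asked, and still so for the second after the job is handed in, with the robot touching nothing.
It also fails if it takes over 38 s, if anything falls off the work surface, if the arm or the gripper's body presses on something with over 40 N, if the wrist force passes 120 N, or if a joint passes its speed limit or range.

## Robot

A 6-joint arm with a two-finger parallel gripper is mounted at the origin on a cart in front of the work surface, level with it; the furniture and walls round the work are solid. World frame = base frame: x ahead of the robot, y to its left, z up, the work surface at z = 0. Lengths are in m, angles in degrees, forces in N, time in s.
With the tool pointing down it reaches from about 0.35 to 0.875 m from the base axis. Payload 4.2 kg.
Tool frame: the origin (TCP) lies on the centre line of the jaws, within the pads' length; the fingertips stand 19 mm ahead of it and the grasp point (between the pads) is the TCP; z points along the fingers, y is the line along which they close (so a half turn about z gives the same grasp; the last joint's range is limited). The gripper opens to 87 mm and grips with 3 to 60 N. Pads are 19 mm wide; open, the fingers measure 117 mm over their backs; the gripper's body (75 mm by 190 mm) begins 51 mm behind the grasp point.
Start: joints at [85.806, 22.042, 0.453, 0, -68.411, -14.817], TCP at [0.204, 0.591, 0.242] pointing down, gripper open.
Joint ranges: [-179.83, 179.83], [-69.29, 118.12], [-61.27, 80.66], [-181.25, 117.63], [-171.15, -9.14], [-177.46, 177.46]. Speed limits (degrees/s): [159.86, 159.86, 180, 180, 180, 180].

## Interface

Orientations are given as a 3x3 rotation matrix whose columns are the frame's x, y, z axes.
In Python, from station import sense, capture, finish_job, search_frame, masks_of gives the robot as it stands.
- The arm moves only by the tool drive_tool, never from a script. Its argument "rows" is a list of rows, each a list of 7 numbers: the opening in per cent of the stroke, from 0 (shut) to 100 (fully open), then the shift along the world's x, y, z in mm, then the turn, a rotation vector about the world's x, y, z in rad. In form: [[fingers, dx, dy, dz, wx, wy, wz], ...]. A call has 1 to 5 rows; each row shifts and turns the commanded pose from where the row before left it; what a row does not reach is not made up. A row lasts 1/12 s, in which the tool goes at most 41.7 mm and 7.16 degrees, less where a joint would pass 70% of its speed; a pose out of reach is approached as far as the arm can. A call is refused whole if a number of a shift passes 41.7 or a number of a turn 0.125, either way. A call with a gripper value outside its range is refused whole. The fingers move at their own pace and stop on an object; the grip force is fixed at half the most. Time passes only in rows, so rows that do not move let the fingers close. It gives the time, the measured TCP pose, the force, the opening and the grip force at its end, in the units of the state.
- sense(): the state, without advancing time (a new reading comes with each control period).
- capture(name): name is "scene" or "side" or "wrist"; returns a dict with "frame" (420x560x3 uint8, red, green, blue), "z_map" (420x560 float32, m along the optical axis (not along the pixel's ray), 0 where there is no reading), "fx", "fy", "cx", "cy" (pixels), "R" (3x3) and "t" (3): a world point X has camera coordinates R X + t; the wrist camera has in their place "T_tool_cam" (4x4, takes a point from camera to tool coordinates, whose origin is the TCP and whose axes are the flange's). Camera axes: x right, y down, z forward; pixel columns grow to the right and rows downward; lengths in m; the calibration is good to about 2 mm. A picture is of the moment at which its call begins: read the wrist's pose just before it.
- finish_job(): hands the job in; it is judged then, once.
Trained networks look in a picture, given as the dict that the camera call returned (one of the last four; its "shot" number tells which), for a name from the list of things; names that differ only in an ending like _2 or _b are one class to them, and where a whole thing is asked for, a point or a joint stands for the part that bears it (a point fixed in the world has none). Each returns a list of dicts, best first, with "p" (0 to 1); they miss things now and then, are a little off and sometimes report something else, mostly with a low value. They report only what shows in the picture. A call takes as long as a camera call.
- search_frame(label, picture): "xy" ([column, row] in pixels, amid what is visible of it).
- masks_of(label, picture): "region" (420x560 bool, what is visible of it) and "xy" ([column, row] in pixels, amid what is visible of it).
The state is a dict: "time_s": time; "joints": joint angles; "joint_velocities": joint speeds; "effort": joint torques, N m; "tcp_pos": TCP position; "ee_rot": TCP orientation; "wrist_force": force on the tool from outside, world axes, zero at the start; "moment": the same for the moment, N m; "gripper_width": opening from 0.0 (shut) to 1.0 (fully open); "gripper_force": force on a finger pad.
Only numpy, scipy, OpenCV 4.12 (cv2) and the standard library are available. Lean on these libraries where they do the work, as an engineer would, in place of code of your own. Each camera call takes 0.05 s, during which the arm holds its last target. There are 200 camera calls.

## Working session

There is one attempt and no reset: what is moved stays moved. The work goes in short steps, Python scripts to look and compute and a tool call to move; the robot and the scene stay as the last step left them, time stands still between calls to the robot, and variables do not carry over. Pictures are saved under pics/ and viewed, at most 10 in all, crops included, and the job is handed in when it is done.

Besides the shell and the picture viewer there is one more tool, called as name([rows], argument=value, ...), one row to a line, values as JSON. drive_tool: Moves the arm, as the interface text tells. Its arguments: {"type":"object","properties":{"rows":{"type":"array"}},"required":["rows"]}

```bash
mkdir -p pics
cat > h.py <<'E'
import numpy as np,cv2
from station import *
def world(c,u,v,w=2):
    z=c["z_map"][int(v)-w:int(v)+w+1,int(u)-w:int(u)+w+1]; z=np.median(z[z>0])
    p=np.array([(u-c["cx"])/c["fx"]*z,(v-c["cy"])/c["fy"]*z,z])
    return c["R"].T@(p-c["t"])
def cloud(c,m):
    v,u=np.nonzero(m&(c["z_map"]>0)); z=c["z_map"][v,u]
    p=np.c_[(u-c["cx"])/c["fx"]*z,(v-c["cy"])/c["fy"]*z,z]
    return (p-c["t"])@c["R"]
E
python3 - <<'E'
from h import *
ims=[]
for n in ("scene","side"):
    c=capture(n); cv2.imwrite(f"pics/{n}0.png",c["frame"][:,:,::-1])
    for l in ("flag_c","bin_c","edge_c"):
        for d in masks_of(l,c)[:4]:
            P=cloud(c,d["region"]); print(n,l,round(d["p"],2),np.round(d["xy"]),np.round(np.median(P,0),3),np.round(np.percentile(P,[3,97],axis=0),3).tolist())
s=sense();print(s["time_s"],s["tcp_pos"],s["ee_rot"])
E
```

```text
scene flag_c 0.77 [318. 219.] [ 0.554 -0.119  0.075] [[0.527, -0.146, 0.068], [0.581, -0.089, 0.082]]
scene flag_c 0.72 [291. 189.] [0.609 0.01  0.074] [[0.581, -0.018, 0.067], [0.638, 0.037, 0.08]]
scene flag_c 0.47 [246. 184.] [0.561 0.137 0.078] [[0.532, 0.109, 0.062], [0.59, 0.168, 0.088]]
scene flag_c 0.43 [183. 175.] [0.501 0.346 0.03 ] [[0.484, 0.329, -0.001], [0.527, 0.373, 0.038]]
scene bin_c 0.92 [335. 203.] [ 0.657 -0.115  0.056] [[0.535, -0.173, 0.03], [0.715, -0.064, 0.086]]
scene bin_c 0.88 [296. 185.] [0.656 0.013 0.065] [[0.579, -0.046, 0.03], [0.718, 0.065, 0.086]]
scene bin_c 0.84 [263. 166.] [0.658 0.148 0.059] [[0.541, 0.081, 0.029], [0.719, 0.193, 0.087]]
scene bin_c 0.68 [318. 217.] [ 0.555 -0.117  0.075] [[0.527, -0.146, 0.068], [0.581, -0.089, 0.082]]
scene edge_c 0.81 [247. 180.] [0.56  0.137 0.079] [[0.532, 0.109, 0.069], [0.588, 0.166, 0.088]]
side flag_c 0.71 [287. 232.] [ 0.556 -0.123  0.076] [[0.529, -0.149, 0.07], [0.585, -0.091, 0.081]]
side flag_c 0.55 [313. 213.] [0.61  0.004 0.075] [[0.583, -0.022, 0.07], [0.641, 0.038, 0.079]]
side flag_c 0.53 [295. 195.] [0.56  0.131 0.079] [[0.535, 0.106, 0.071], [0.588, 0.161, 0.087]]
side bin_c 0.87 [321. 195.] [0.643 0.185 0.073] [[0.545, 0.076, 0.043], [0.719, 0.194, 0.087]]
side bin_c 0.78 [328. 232.] [ 0.653 -0.108  0.067] [[0.539, -0.178, 0.032], [0.715, -0.055, 0.086]]
side bin_c 0.59 [325. 211.] [0.65  0.055 0.073] [[0.583, -0.05, 0.044], [0.717, 0.066, 0.086]]
side edge_c 0.62 [298. 197.] [0.559 0.131 0.079] [[0.534, 0.105, 0.071], [0.587, 0.166, 0.087]]
0.4 [0.20354207 0.59083848 0.24137945] [[ 9.45448049e-01 -3.25772892e-01 -9.64442377e-05]
 [-3.25772906e-01 -9.45448005e-01 -2.90077623e-04]
 [ 3.31641394e-06  3.05672242e-04 -9.99999953e-01]]
```

View pics/scene0.png

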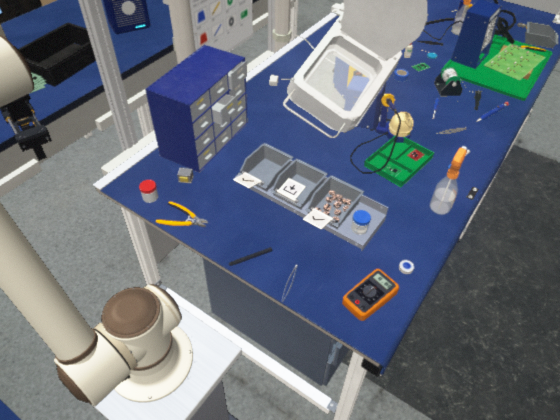

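View pics/side0.png

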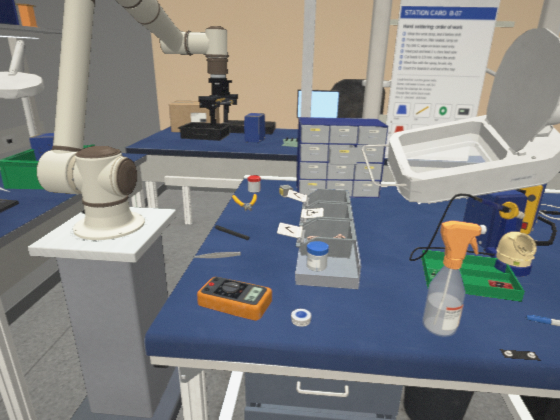

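Scene view: the left bin (flag at px 247,182) is empty with its flag forward, so that is bin_c. The middle flag (291,189) lies back with the arrow showing. The right bin (335,205) holds chokes. In the side view the same flags are at (297,196), (312,213) and (288,231). I'll approach with the fingers shut.

drive_tool([
  [0,18,-33,0,0,0,0.11],
  [0,18,-33,0,0,0,0.11],
  [0,18,-33,0,0,0,0.11],
  [0,18,-33,0,0,0,0],
  [0,18,-33,0,0,0,0],
])

```text
time_s: 0.82
tcp_pos: [0.294, 0.4243, 0.2417]
ee_rot: [[1.0, -0.001, 0.0], [-0.001, -1.0, 0.0], [0.0, -0.0, -1.0]]
wrist_force: [0.1, -0.1, -0.3]
gripper_width: 0.705
gripper_force: 0.0
```

drive_tool([
  [0,18,-33,0,0,0,0],
  [0,18,-33,0,0,0,0],
  [0,18,-33,0,0,0,0],
  [0,18,-33,0,0,0,0],
  [0,18,-33,0,0,0,0],
])

```text
time_s: 1.23
tcp_pos: [0.384, 0.2592, 0.2419]
ee_rot: [[1.0, -0.001, 0.001], [-0.001, -1.0, 0.001], [0.001, -0.001, -1.0]]
wrist_force: [1.2, -0.4, -1.2]
gripper_width: 0.323
gripper_force: 0.0
```

drive_tool([
  [0,15,-30,0,0,-0.1,0],
  [0,15,-30,0,0,-0.12,0],
  [0,15,-30,0,0,-0.12,0],
  [0,10,-30,0,0,-0.12,0],
  [0,0,0,0,0,-0.12,0],
])

```text
time_s: 1.65
tcp_pos: [0.4408, 0.1393, 0.2438]
ee_rot: [[0.874, -0.016, 0.486], [-0.01, -1.0, -0.014], [0.486, 0.007, -0.874]]
wrist_force: [1.1, -1.8, 2.3]
gripper_width: 0.02
gripper_force: 0.0
```

Run:
```python
from h import *
s=sense();print(s["time_s"],s["tcp_pos"],s["ee_rot"].round(3) if hasattr(s["ee_rot"],"round") else s["ee_rot"],s["joints"],s["gripper_width"],s["wrist_force"])
c=capture("scene")
ds=[d for d in masks_of("flag_c",c) if 200<d["xy"][0]<270 and d["xy"][1]<210]
for d in ds[:2]:
    P=cloud(c,cv2.erode(d["region"].astype(np.uint8),np.ones((2,2)))>0)
    A=np.c_[P[:,:2],np.ones(len(P))]; k=np.linalg.lstsq(A,P[:,2],rcond=None)[0]
    r=cv2.minAreaRect(P[:,:2].astype(np.float32)*1000)
    print(d["p"],len(P),P.mean(0).round(4),"plane",k.round(3),"rect",r)
cv2.imwrite("pics/s1.png",cv2.resize(c["frame"][60:270,120:400,::-1],None,fx=2.5,fy=2.5))
```

```text
1.65 [0.44077313 0.13933053 0.24378055] [[ 0.874 -0.016  0.486]
 [-0.01  -1.    -0.014]
 [ 0.486  0.007 -0.874]] [ 45.52052858  -6.0155989  -52.25240479  44.29366624 -30.70027532
   7.54690572] 0.02003534763367053 [ 1.14346728 -1.76527409  2.344396  ]
0.7 188 [0.5568 0.1358 0.0796] plane [-0.301  0.021  0.245] rect ((557.8666381835938, 136.1197052001953), (57.810367584228516, 55.494178771972656), 2.87691068649292)
```

View pics/s1.png

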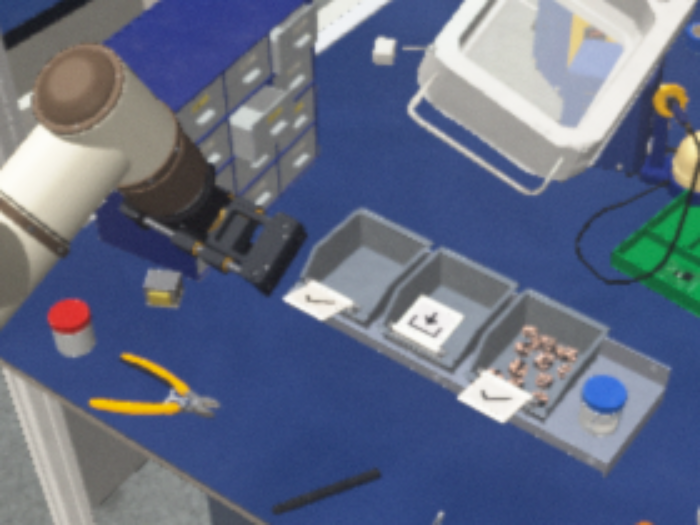

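The crop confirms the left bin's tick flag (at 318,300) still lies forward, tilted up about 0.3 rad. The shut gripper is behind and left of it. I'll go down in front of it.

drive_tool([
  [0,10,0,-30,0,0,0],
  [0,10,0,-30,0,0,0],
  [0,10,0,-30,0,0,0],
  [0,8,0,-30,0,0,0],
  [0,0,0,0,0,0,0],
])

```text
time_s: 2.17
tcp_pos: [0.4831, 0.1416, 0.1901]
ee_rot: [[0.854, -0.022, 0.52], [-0.011, -1.0, -0.025], [0.52, 0.016, -0.854]]
wrist_force: [1.2, -1.4, 0.8]
gripper_width: 0.008
gripper_force: 0.0
```

Run:
```python
from h import *
s=sense();print(np.round(s["tcp_pos"],4),np.round(s["ee_rot"],3).tolist(),np.round(s["joints"],1))
```

```text
[0.4831 0.1416 0.1901] [[0.854, -0.022, 0.52], [-0.011, -1.0, -0.025], [0.52, 0.016, -0.854]] [ 26.2   2.  -58.7  85.1 -14.6 -18.5]
```

drive_tool([
  [0,0,-1,0,0,0.1,0],
  [0,0,-1,0,0,0.1,0],
  [0,0,0,0,0,0.05,0],
  [0,0,0,0,0,0,0],
  [0,0,0,0,0,0,0],
])

```text
time_s: 2.58
tcp_pos: [0.4986, 0.1361, 0.2033]
ee_rot: [[0.883, -0.032, 0.468], [-0.016, -0.999, -0.038], [0.468, 0.026, -0.883]]
wrist_force: [-1.0, 1.4, 0.1]
gripper_width: 0.001
gripper_force: 0.0
```

Run:
```python
from h import *
s=sense();print(np.round(s["tcp_pos"],4),np.round(s["ee_rot"],3).tolist(),np.round(s["joints"],1))
```

```text
[0.4986 0.1361 0.2033] [[0.883, -0.032, 0.468], [-0.016, -0.999, -0.038], [0.468, 0.026, -0.883]] [ 36.    3.1 -51.2  53.4 -22.4   4.7]
```

```bash
cat > k.py <<'E'
import numpy as np
from scipy.spatial.transform import Rotation as R
from scipy.optimize import least_squares
def fk(q,p):
    a1,d1,L2,a3,L4,L6=p; q=np.array(q)
    y=lambda t:R.from_euler('y',t,degrees=True)
    Z=R.from_euler('z',q[0]-14.817,degrees=True)
    F=y(q[1]-q[2]); e=np.array([a1,0,d1])+y(q[1]).apply([0,0,L2])
    w=e+F.apply([L4,0,a3])
    T=F*R.from_euler('x',s4*q[3],degrees=True)*y(-q[4])
    return Z.apply(w+T.apply([L6,0,0])),(Z*T).apply([1,0,0])
S=[([85.806,22.042,.453,0,-68.411,-14.817],[.20354,.59084,.24138],[0,0,-1]),
([45.52052858,-6.0155989,-52.25240479,44.29366624,-30.70027532,7.5],[.44077,.13933,.24378],[.486,-.014,-.874]),
([26.2,2.,-58.7,85.1,-14.6,-18.5],[.4831,.1416,.1901],[.52,-.025,-.854]),
([36.,3.1,-51.2,53.4,-22.4,4.7],[.4986,.1361,.2033],[.468,-.038,-.883])]
best=None
for s4 in (1,-1):
    f=least_squares(lambda p:np.concatenate([np.r_[fk(q,p)[0]-x,.1*(fk(q,p)[1]-z)] for q,x,z in S]+[.01*(np.array(p)-[.05,.3,.35,.03,.35,.25])]),[.05,.3,.35,.03,.35,.25])
    if best is None or f.cost<best[1].cost: best=(s4,f)
s4,f=best; P=f.x
LO=[-179,-69,-61,-181,-171,-9.5];HI=[179,118,80,117,-9.3,177]
HI=[179,118,80,117,-9.3,177]
def ik(x,z,q0=(30,10,-45,0,-25)):
    lo=np.array(LO[:5]);hi=np.array(HI[:5]);lo[4]=-171
    r=least_squares(lambda q:np.r_[fk(list(q)+[0],P)[0]-x,.2*(fk(list(q)+[0],P)[1]-z)],q0,bounds=(lo,hi),x_scale=10)
    return r.x,np.abs(r.fun).max()
E
python3 - <<'E'
from k import *
print(s4,P.round(3),[ (np.abs(fk(q,P)[0]-x).max().round(4),np.abs(fk(q,P)[1]-z).max().round(3)) for q,x,z in S])
for az in (0,15):
  for x in (.50,.52):
   for zz in (.07,.09):
    for a in (10,15,20,25,30):
      t=np.radians(a);A=np.radians(az)
      q,e=ik([x,.137,zz],[np.sin(t)*np.cos(A),np.sin(t)*np.sin(A),-np.cos(t)]); print(az,x,zz,a,q.round(0),e.round(4))
E
```

```text
-1 [ 0.294 -0.011  0.442  0.061  0.154  0.152] [(np.float64(0.0058), np.float64(0.0)), (np.float64(0.0429), np.float64(0.124)), (np.float64(0.079), np.float64(0.131)), (np.float64(0.0055), np.float64(0.119))]
0 0.5 0.07 10 [ 32.  22. -61.  44.  -9.] 0.0347
0 0.5 0.07 15 [ 33.  21. -61.  74.  -9.] 0.0384
0 0.5 0.07 20 [ 33.  20. -61.  96.  -9.] 0.0427
0 0.5 0.07 25 [ 33.  19. -61. 113.  -9.] 0.0482
0 0.5 0.07 30 [ 33.  18. -61. 117.  -9.] 0.0555
0 0.5 0.09 10 [ 32.  19. -61.  35.  -9.] 0.0265
0 0.5 0.09 15 [ 33.  18. -61.  64.  -9.] 0.0313
0 0.5 0.09 20 [ 33.  17. -61.  88.  -9.] 0.0361
0 0.5 0.09 25 [ 33.  16. -61. 106.  -9.] 0.0416
0 0.5 0.09 30 [ 33.  15. -61. 117.  -9.] 0.048
0 0.52 0.07 10 [ 32.  24. -61.  84.  -9.] 0.0269
0 0.52 0.07 15 [ 32.  24. -61. 110.  -9.] 0.0302
0 0.52 0.07 20 [ 32.  22. -61. 117.  -9.] 0.0342
0 0.52 0.07 25 [ 32.  21. -61. 117.  -9.] 0.0419
0 0.52 0.07 30 [ 33.  20. -61. 117. -12.] 0.0486
0 0.52 0.09 10 [ 32.  21. -61.  72.  -9.] 0.0243
0 0.52 0.09 15 [ 32.  21. -61. 100.  -9.] 0.0215
0 0.52 0.09 20 [ 32.  20. -61. 117.  -9.] 0.0269
0 0.52 0.09 25 [ 32.
[... 396 characters left out ...]
. -59.   2.  -9.] 0.0368
15 0.5 0.09 20 [ 33.  17. -61.  93.  -9.] 0.0369
15 0.5 0.09 25 [ 33.  16. -61. 117.  -9.] 0.0422
15 0.5 0.09 30 [ 33.  15. -61. 117.  -9.] 0.0501
15 0.52 0.07 10 [ 30.  23. -58.  -1.  -9.] 0.0333
15 0.52 0.07 15 [ 29.  21. -57.  -4.  -9.] 0.042
15 0.52 0.07 20 [  29.   24.  -61. -178.   -9.] 0.0452
15 0.52 0.07 25 [  30.   22.  -61. -179.   -9.] 0.0419
15 0.52 0.07 30 [  30.   20.  -61. -179.  -10.] 0.0468
15 0.52 0.09 10 [ 30.  20. -58.  -1.  -9.] 0.0243
15 0.52 0.09 15 [ 30.  19. -57.  -1.  -9.] 0.0326
15 0.52 0.09 20 [  29.   21.  -61. -175.   -9.] 0.0396
15 0.52 0.09 25 [  30.   19.  -61. -179.   -9.] 0.0361
15 0.52 0.09 30 [  30.   18.  -61. -179.   -9.] 0.0401
```

```bash
sed -i "s/a1,d1,L2,a3,L4,L6=p/a1,d1,L2,a3,L4,L6,dy=p/; s/q\[0\]-14.817/q[0]/; s/w=e+F.apply(\[L4,0,a3\])/w=e+F.apply([L4,0,a3])+[0,dy,0]/; s/\.03,\.35,\.25\]/.03,.35,.25,-.16]/g; s/\.01\*(np.array(p)/.002*(np.array(p)/" k.py
cat > t.py <<'E'
from k import *
print(s4,P.round(3),[ (np.abs(fk(q,P)[0]-x).max().round(4),np.abs(fk(q,P)[1]-z).max().round(3)) for q,x,z in S])
for az in (0,-20,-40):
  for x in (.50,.52):
   for zz in (.07,.09):
    for a in (10,20,30,40):
      t=np.radians(a);A=np.radians(az)
      q,e=ik([x,.137,zz],[np.sin(t)*np.cos(A),np.sin(t)*np.sin(A),-np.cos(t)]); print(az,x,zz,a,q.round(0),e.round(4))
E
python3 t.py
```

```text
-1 [ 0.267 -0.221  0.529  0.126  0.098  0.105 -0.137] [(np.float64(0.0224), np.float64(0.0)), (np.float64(0.0321), np.float64(0.0)), (np.float64(0.0718), np.float64(0.001)), (np.float64(0.0161), np.float64(0.001))]
0 0.5 0.07 10 [ 30.  13. -61.  13. -14.] 0.0621
0 0.5 0.07 20 [ 31.  11. -61.  43. -11.] 0.0708
0 0.5 0.07 30 [ 32.  10. -61.  77. -12.] 0.0804
0 0.5 0.07 40 [ 33.   9. -61.  99. -16.] 0.0907
0 0.5 0.09 10 [ 31.  11. -61.  15. -14.] 0.0492
0 0.5 0.09 20 [ 31.  10. -61.  45. -11.] 0.0579
0 0.5 0.09 30 [ 32.   8. -61.  78. -13.] 0.0676
0 0.5 0.09 40 [ 33.   7. -61.  99. -17.] 0.0782
0 0.52 0.07 10 [ 29.  15. -61.  16. -11.] 0.0527
0 0.52 0.07 20 [ 30.  13. -61.  54.  -9.] 0.0616
0 0.52 0.07 30 [ 31.  12. -61.  91. -12.] 0.0713
0 0.52 0.07 40 [ 31.  11. -61. 110. -17.] 0.0818
0 0.52 0.09 10 [ 30.  13. -61.  18. -12.] 0.0404
0 0.52 0.09 20 [ 30.  12. -61.  56. -10.] 0.0494
0 0.52 0.09 30 [ 31.  11. -61.  91. -12.] 0.0593
0 0.52 0.09 40 [ 32.  10. -61. 109. -18.] 0.0699
-20 0.5 0.07 10 [ 31.  13. -61.  20. -16.] 0.0611
-20 0.5 0.07 20 [ 32.  12. -61.  47. -17.] 0.0687
-20 0.5 0
[... 805 characters left out ...]
5 0.07 30 [ 34.  12. -61.  59. -28.] 0.072
-40 0.5 0.07 40 [ 36.  12. -61.  68. -34.] 0.0796
-40 0.5 0.09 10 [ 32.  12. -61.  23. -19.] 0.0465
-40 0.5 0.09 20 [ 33.  11. -61.  45. -23.] 0.0525
-40 0.5 0.09 30 [ 35.  11. -61.  59. -28.] 0.0596
-40 0.5 0.09 40 [ 36.  11. -61.  68. -35.] 0.0676
-40 0.52 0.07 10 [ 30.  15. -61.  26. -17.] 0.0498
-40 0.52 0.07 20 [ 32.  15. -61.  50. -20.] 0.0559
-40 0.52 0.07 30 [ 33.  14. -61.  64. -27.] 0.0628
-40 0.52 0.07 40 [ 35.  14. -61.  72. -34.] 0.0705
-40 0.52 0.09 10 [ 31.  14. -61.  27. -17.] 0.0376
-40 0.52 0.09 20 [ 32.  13. -61.  51. -21.] 0.0438
-40 0.52 0.09 30 [ 34.  13. -61.  65. -27.] 0.0511
-40 0.52 0.09 40 [ 35.  13. -61.  73. -35.] 0.0591
```

```bash
sed -i "s/+\[0,dy,0\]/+(F*R.from_euler('x',s4*q[3],degrees=True)).apply([0,dy,0])/" k.py
python3 t.py
```

```text
-1 [ 0.001  0.16   0.565  0.     0.421  0.288 -0.16 ] [(np.float64(0.0001), np.float64(0.0)), (np.float64(0.0002), np.float64(0.0)), (np.float64(0.0003), np.float64(0.001)), (np.float64(0.0003), np.float64(0.001))]
0 0.5 0.07 10 [ 36.  20. -39.  15. -24.] 0.0
0 0.5 0.07 20 [ 24.  17. -56.  79.  -9.] 0.0075
0 0.5 0.07 30 [ 13.  16. -57. 117. -11.] 0.0203
0 0.5 0.07 40 [ 18.  16. -59. 117. -21.] 0.0352
0 0.5 0.09 10 [ 36.  18. -37.  13. -27.] 0.0
0 0.5 0.09 20 [ 26.  14. -56.  71.  -9.] 0.0032
0 0.5 0.09 30 [ 13.  14. -57. 117. -10.] 0.016
0 0.5 0.09 40 [ 18.  14. -59. 117. -19.] 0.0308
0 0.52 0.07 10 [ 35.  21. -36.  13. -25.] 0.0
0 0.52 0.07 20 [ 25.  18. -53.  72.  -9.] 0.0072
0 0.52 0.07 30 [ 12.  17. -55. 117. -11.] 0.0197
0 0.52 0.07 40 [ 17.  18. -56. 117. -20.] 0.0339
0 0.52 0.09 10 [ 35.  19. -34.  12. -29.] 0.0
0 0.52 0.09 20 [ 26.  16. -53.  68.  -9.] 0.0025
0 0.52 0.09 30 [ 12.  15. -55. 117.  -9.] 0.0154
0 0.52 0.09 40 [ 16.  15. -57. 117. -19.] 0.0298
-20 0.5 0.07 10 [ 37.  20. -40.  19. -26.] 0.0
-20 0.5 0.07 20 [ 26.  17. -56.  81. -14.] 0.0
-20 0.5 0.07 30 [ 17.  18. -
[... 712 characters left out ...]
 20 [ 37.  20. -50.  53. -25.] 0.0
-40 0.5 0.07 30 [ 33.  20. -56.  82. -29.] 0.0
-40 0.5 0.07 40 [ 33.  23. -59.  96. -38.] 0.0
-40 0.5 0.09 10 [ 38.  19. -36.  18. -34.] 0.0
-40 0.5 0.09 20 [ 39.  18. -47.  46. -28.] 0.0
-40 0.5 0.09 30 [ 36.  18. -54.  74. -30.] 0.0
-40 0.5 0.09 40 [ 35.  20. -58.  90. -38.] 0.0
-40 0.52 0.07 10 [ 37.  23. -35.  19. -31.] 0.0
-40 0.52 0.07 20 [ 36.  21. -47.  51. -25.] 0.0
-40 0.52 0.07 30 [ 32.  22. -54.  81. -29.] 0.0
-40 0.52 0.07 40 [ 32.  24. -56.  96. -38.] 0.0
-40 0.52 0.09 10 [ 37.  21. -33.  17. -35.] 0.0
-40 0.52 0.09 20 [ 38.  20. -45.  45. -28.] 0.0
-40 0.52 0.09 30 [ 35.  20. -52.  73. -30.] 0.0
-40 0.52 0.09 40 [ 34.  22. -56.  91. -38.] 0.0
```

The kinematic fit is now exact to under 0.3 mm, and it shows a wrist with a 160 mm lateral offset. Tilting forward and to the right is feasible, so I'll plan around that.

```bash
cat > t2.py <<'E'
from k import *
from h import sense
s=sense();Rm=np.array(s["ee_rot"]);z=Rm[:,2]
for a,az in ((30,-45),(35,-45),(40,-50)):
  t,A=np.radians([a,az]);zt=np.array([np.sin(t)*np.cos(A),np.sin(t)*np.sin(A),-np.cos(t)])
  v=np.cross(z,zt);v*=np.arcsin(np.linalg.norm(v))/np.linalg.norm(v)
  Rn=R.from_rotvec(v).as_matrix()@Rm
  print(a,az,"rotvec",v.round(3),"R",Rn.round(2).tolist())
  q0=s["joints"][:5]
  for x in ([.47,.15,.18],[.47,.15,.07],[.52,.15,.06],[.54,.15,.09],[.57,.15,.12]):
    q,e=ik(x,zt,q0); print(x,q.round(0),e.round(4)); q0=np.clip(q,np.array(LO[:5])+.1,np.array(HI[:5])-.1) ; q0[4]=min(max(q[4],-170),-9.4)
E
sed -i 's/lo\[4\]=-171/lo[4]=-171;q0=np.clip(q0,lo+.05,hi-.05)/' k.py; python3 t2.py
```

```text
30 -45 rotvec [-0.285  0.095 -0.155] R [[0.92, -0.17, 0.35], [-0.03, -0.93, -0.35], [0.39, 0.31, -0.87]]
[0.47, 0.15, 0.18] [ 49.  10. -46.  44. -46.] 0.0
[0.47, 0.15, 0.07] [ 41.  20. -56.  70. -32.] 0.0
[0.52, 0.15, 0.06] [ 37.  24. -51.  73. -31.] 0.0
[0.54, 0.15, 0.09] [ 38.  23. -47.  63. -34.] 0.0
[0.57, 0.15, 0.12] [ 38.  22. -41.  55. -37.] 0.0
35 -45 rotvec [-0.335  0.025 -0.178] R [[0.89, -0.2, 0.41], [-0.02, -0.91, -0.41], [0.45, 0.35, -0.82]]
[0.47, 0.15, 0.18] [ 50.  11. -48.  51. -47.] 0.0
[0.47, 0.15, 0.07] [ 42.  21. -57.  77. -36.] 0.0
[0.52, 0.15, 0.06] [ 37.  25. -53.  81. -35.] 0.0
[0.54, 0.15, 0.09] [ 38.  23. -49.  72. -37.] 0.0
[0.57, 0.15, 0.12] [ 38.  23. -43.  65. -39.] 0.0
40 -50 rotvec [-0.422 -0.007 -0.223] R [[0.88, -0.25, 0.41], [-0.01, -0.87, -0.49], [0.48, 0.43, -0.77]]
[0.47, 0.15, 0.18] [ 52.  14. -48.  52. -53.] 0.0
[0.47, 0.15, 0.07] [ 46.  24. -56.  73. -42.] 0.0
[0.52, 0.15, 0.06] [ 40.  27. -51.  77. -41.] 0.0
[0.54, 0.15, 0.09] [ 41.  26. -48.  71. -43.] 0.0
[0.57, 0.15, 0.12] [ 40.  25. -43.  65. -45.] 0.0
```

drive_tool([
  [0,-7,4,-5,-0.084,0.006,-0.045],
  [0,-7,4,-5,-0.084,0.006,-0.045],
  [0,-7,4,-5,-0.084,0.006,-0.045],
  [0,-7,3,-5,-0.084,0.006,-0.045],
  [0,0,0,0,0,0,0],
])

```text
time_s: 3.0
tcp_pos: [0.4698, 0.1516, 0.181]
ee_rot: [[0.892, -0.199, 0.405], [-0.017, -0.911, -0.411], [0.451, 0.36, -0.816]]
wrist_force: [0.5, 0.0, -0.5]
gripper_width: 0.001
gripper_force: 0.0
```

drive_tool([
  [0,0,0,-15,0,0,0],
  [0,0,0,-20,0,0,0],
  [0,0,0,-20,0,0,0],
  [0,0,0,-15,0,0,0],
  [0,0,0,0,0,0,0],
])

```text
time_s: 3.42
tcp_pos: [0.4684, 0.1465, 0.1098]
ee_rot: [[0.894, -0.202, 0.4], [-0.021, -0.911, -0.412], [0.448, 0.36, -0.818]]
wrist_force: [0.0, 0.5, 0.8]
gripper_width: 0.003
gripper_force: 0.0
```

Run:
```python
from h import *
s=sense();print(np.round(s["joints"],1))
c=capture("side");cv2.imwrite("pics/s2.png",cv2.resize(c["frame"][120:300,180:420,::-1],None,fx=3,fy=3))
```

```text
[ 45.8  17.2 -54.5  64.7 -39.5 -21.7]
```

View pics/s2.png

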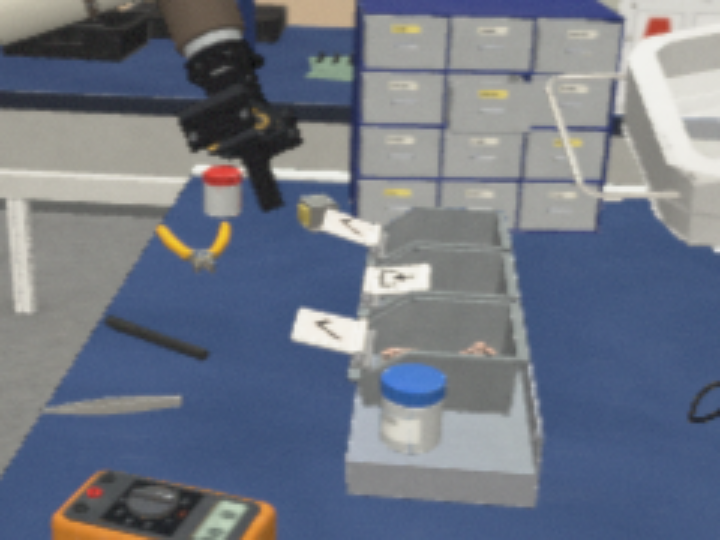

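The fingertip (272,205) is in front of the left flag (345,225) and still above it. I'll go down and then under the free edge.

drive_tool([
  [0,0,-3,-14,0,0,0],
  [0,0,-3,-14,0,0,0],
  [0,0,-2,-14,0,0,0],
  [0,0,0,0,0,0,0],
])

```text
time_s: 3.8
tcp_pos: [0.4694, 0.1393, 0.0695]
ee_rot: [[0.893, -0.204, 0.402], [-0.023, -0.911, -0.411], [0.45, 0.358, -0.818]]
wrist_force: [0.0, -0.2, 0.2]
gripper_width: 0.008
gripper_force: 0.0
```

drive_tool([
  [0,15,0,0,0,0,0],
  [0,15,0,0,0,0,0],
  [0,12,0,0,0,0,0],
  [0,8,0,0,0,0,0],
  [0,0,0,0,0,0,0],
])

```text
time_s: 4.22
tcp_pos: [0.5215, 0.1411, 0.0712]
ee_rot: [[0.891, -0.206, 0.405], [-0.024, -0.912, -0.409], [0.454, 0.354, -0.818]]
wrist_force: [-0.6, -0.4, -0.8]
gripper_width: 0.008
gripper_force: 0.0
```

Run:
```python
from h import *
s=sense();print(np.round(s["joints"],1))
c=capture("side");cv2.imwrite("pics/s3.png",cv2.resize(c["frame"][140:260,230:390,::-1],None,fx=4,fy=4))
```

```text
[ 36.3  23.6 -52.5  78.7 -35.5 -28. ]
```

View pics/s3.png

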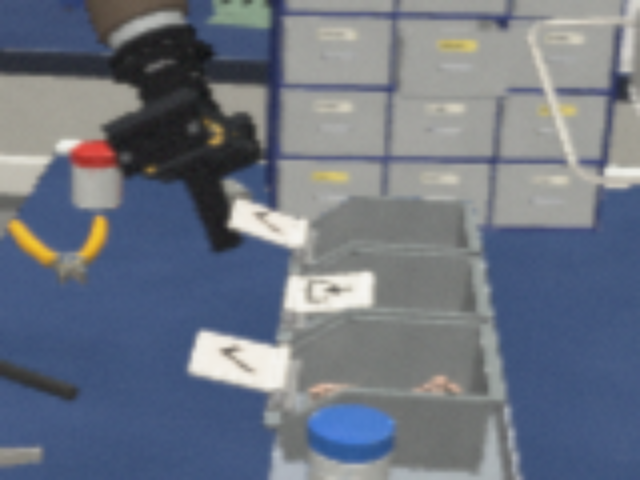

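The finger has gone under the flag's front edge, with the tip at (228,245) and the edge at (235,215). I'll follow the arc upward from here.

drive_tool([
  [0,4,0,9,0,0,0],
  [0,6,0,8,0,0,0],
  [0,7,0,7,0,0,0],
  [0,8,0,6,0,0,0],
  [0,0,0,0,0,0,0],
])

```text
time_s: 4.68
tcp_pos: [0.5453, 0.1412, 0.1013]
ee_rot: [[0.891, -0.205, 0.405], [-0.023, -0.912, -0.409], [0.454, 0.355, -0.818]]
wrist_force: [-0.6, -0.4, 0.3]
gripper_width: 0.009
gripper_force: 0.0
```

Run:
```python
from h import *
s=sense();print(np.round(s["joints"],1))
c=capture("side");cv2.imwrite("pics/s4.png",cv2.resize(c["frame"][140:260,230:390,::-1],None,fx=4,fy=4))
```

```text
[ 37.3  22.3 -48.1  70.4 -37.3 -18.7]
```

View pics/s4.png

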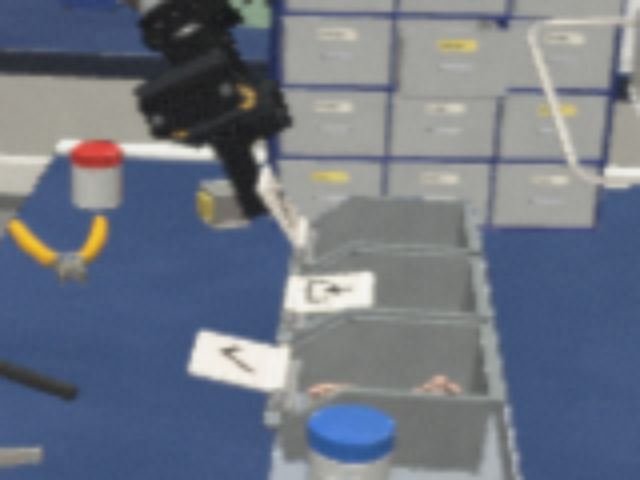

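The flag is up at about 60° (edge at 265,175), resting on the finger. I'll carry it past upright while straightening the tool.

drive_tool([
  [0,8,0,5,0.087,0.086,0],
  [0,8,0,5,0.087,0.086,0],
  [0,8,0,6,0.087,0.086,0],
  [0,9,0,6,0.087,0.086,0],
  [0,9,0,6,0.087,0.086,0],
])

```text
time_s: 5.15
tcp_pos: [0.5753, 0.1307, 0.1206]
ee_rot: [[0.98, -0.145, 0.134], [-0.121, -0.977, -0.177], [0.157, 0.157, -0.975]]
wrist_force: [0.1, -1.3, 0.2]
gripper_width: 0.003
gripper_force: 0.3
```

drive_tool([
  [0,8,0,3,0,0,0],
  [0,8,0,3,0,0,0],
  [0,0,0,0,0,0,0],
])

```text
time_s: 5.4
tcp_pos: [0.5947, 0.1301, 0.1277]
ee_rot: [[0.979, -0.148, 0.142], [-0.122, -0.976, -0.181], [0.165, 0.16, -0.973]]
wrist_force: [0.1, 0.3, -0.1]
gripper_width: 0.006
gripper_force: 0.0
```

Run:
```python
from h import *
s=sense();print(np.round(s["joints"],1))
c=capture("side");cv2.imwrite("pics/s5.png",cv2.resize(c["frame"][140:260,230:390,::-1],None,fx=4,fy=4))
```

```text
[ 33.2  24.4 -21.8  19.2 -44.4  35.1]
```

View pics/s5.png

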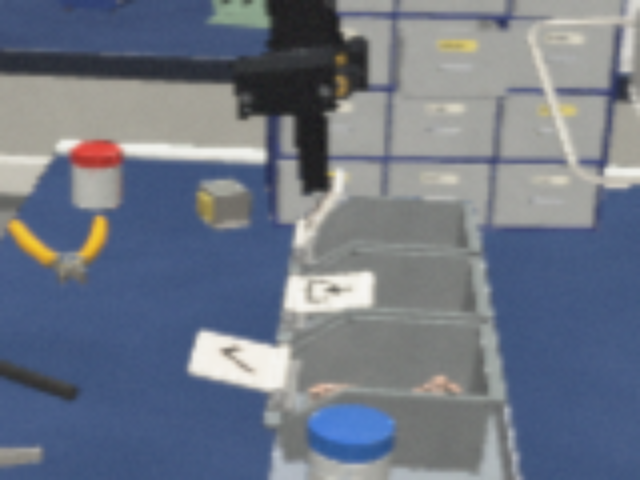

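The flag is past upright (edge at 337,175) with the fingertip behind it. I'll push on over and start downward.

drive_tool([
  [0,7,1,1,0,0,0],
  [0,7,1,1,0,0,0],
  [0,7,1,1,0,0,0],
  [0,4,1,-6,0,0,0],
  [0,3,1,-7,0,0,0],
])

```text
time_s: 5.87
tcp_pos: [0.6228, 0.1359, 0.1177]
ee_rot: [[0.979, -0.149, 0.142], [-0.122, -0.976, -0.178], [0.165, 0.157, -0.974]]
wrist_force: [0.0, -0.6, -0.1]
gripper_width: 0.008
gripper_force: 0.2
```

drive_tool([
  [0,1,0,-7,0,0,0],
  [0,0,0,-6,0,0,0],
  [0,0,0,-4,0,0,0],
  [0,0,0,0,0,0,0],
])

```text
time_s: 6.2
tcp_pos: [0.6215, 0.1347, 0.0987]
ee_rot: [[0.979, -0.148, 0.137], [-0.123, -0.976, -0.181], [0.16, 0.16, -0.974]]
wrist_force: [-1.0, -0.2, -0.5]
gripper_width: 0.005
gripper_force: 0.0
```

drive_tool([
  [0,0,0,-2,0,0,0],
  [0,0,0,-2,0,0,0],
  [0,0,0,-1,0,0,0],
  [0,0,0,0,0,0,0],
])

```text
time_s: 6.53
tcp_pos: [0.6226, 0.1353, 0.0956]
ee_rot: [[0.979, -0.149, 0.14], [-0.122, -0.976, -0.179], [0.163, 0.158, -0.974]]
wrist_force: [-0.1, -0.1, -0.0]
gripper_width: 0.001
gripper_force: 0.0
```

drive_tool([
  [0,0,0,-1,0,0,0],
  [0,0,0,0,0,0,0],
])

```text
time_s: 6.7
tcp_pos: [0.6226, 0.1353, 0.0946]
ee_rot: [[0.979, -0.149, 0.14], [-0.123, -0.976, -0.179], [0.163, 0.158, -0.974]]
wrist_force: [0.0, 1.0, 0.9]
gripper_width: 0.005
gripper_force: 0.1
```

drive_tool([
  [0,0,0,-1,0,0,0],
  [0,0,0,0,0,0,0],
])

```text
time_s: 6.87
tcp_pos: [0.6226, 0.1353, 0.0935]
ee_rot: [[0.979, -0.149, 0.14], [-0.123, -0.976, -0.179], [0.163, 0.158, -0.974]]
wrist_force: [0.3, 0.3, 0.0]
gripper_width: 0.001
gripper_force: 0.2
```

drive_tool([
  [0,0,0,-1,0,0,0],
  [0,0,0,0,0,0,0],
])

```text
time_s: 7.03
tcp_pos: [0.6225, 0.1353, 0.0924]
ee_rot: [[0.979, -0.149, 0.14], [-0.123, -0.976, -0.179], [0.163, 0.158, -0.974]]
wrist_force: [-0.2, 0.5, 0.6]
gripper_width: -0.001
gripper_force: 0.2
```

drive_tool([
  [0,0,0,-1,0,0,0],
  [0,0,0,0,0,0,0],
])

```text
time_s: 7.2
tcp_pos: [0.6227, 0.1353, 0.0915]
ee_rot: [[0.979, -0.148, 0.14], [-0.122, -0.976, -0.179], [0.163, 0.158, -0.974]]
wrist_force: [0.2, 0.2, 1.1]
gripper_width: 0.007
gripper_force: 0.4
```

Run:
```python
from h import *
s=sense();print(np.round(s["wrist_force"],1))
c=capture("side");cv2.imwrite("pics/s6.png",cv2.resize(c["frame"][140:260,230:390,::-1],None,fx=4,fy=4))
```

```text
[0.2 0.2 1.1]
```

View pics/s6.png

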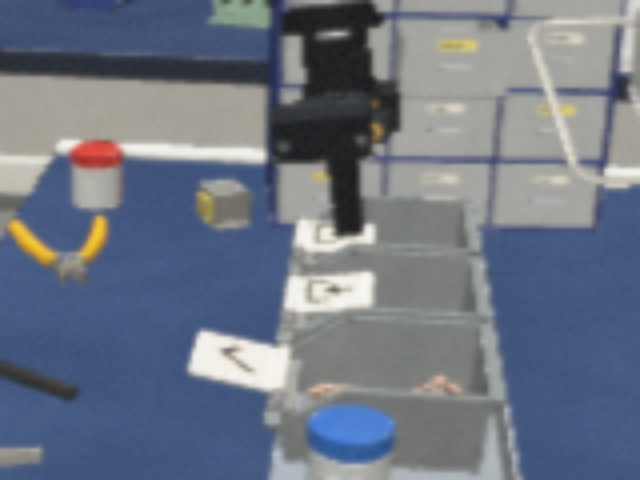

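The flag now lies back with its arrow face up (335,233), under the fingertip at (348,230). I'll press on to the stop.

drive_tool([
  [0,0,0,-1,0,0,0],
  [0,0,0,0,0,0,0],
])

```text
time_s: 7.42
tcp_pos: [0.6228, 0.1354, 0.091]
ee_rot: [[0.979, -0.148, 0.141], [-0.122, -0.976, -0.179], [0.164, 0.158, -0.974]]
wrist_force: [-1.6, -0.7, 4.7]
gripper_width: 0.006
gripper_force: 1.8
```

drive_tool([
  [0,0,0,-1,0,0,0],
  [0,0,0,0,0,0,0],
])

```text
time_s: 7.58
tcp_pos: [0.6229, 0.1354, 0.0907]
ee_rot: [[0.979, -0.148, 0.141], [-0.122, -0.976, -0.179], [0.164, 0.158, -0.974]]
wrist_force: [-2.6, -0.3, 6.7]
gripper_width: 0.003
gripper_force: 3.5
```

Firm contact at the stop, at 6.7 N. I'll lift away and verify.

drive_tool([
  [0,0,0,5,0,0,0],
  [0,0,0,15,0,0,0],
  [0,0,0,30,0,0,0],
  [0,-20,0,30,0,0,0],
  [0,-30,0,20,0,0,0],
])

```text
time_s: 8.0
tcp_pos: [0.5744, 0.1361, 0.1914]
ee_rot: [[0.978, -0.15, 0.143], [-0.124, -0.976, -0.178], [0.166, 0.156, -0.974]]
wrist_force: [0.4, 0.8, 0.5]
gripper_width: 0.002
gripper_force: 0.0
```

drive_tool([
  [0,-30,0,20,0,0,0],
  [0,-30,0,0,0,0,0],
  [0,0,0,0,0,0,0],
  [0,0,0,0,0,0,0],
])

```text
time_s: 8.33
tcp_pos: [0.5113, 0.1352, 0.2101]
ee_rot: [[0.979, -0.147, 0.14], [-0.122, -0.977, -0.178], [0.163, 0.157, -0.974]]
wrist_force: [0.0, -0.1, 0.7]
gripper_width: 0.008
gripper_force: 0.0
```

Run:
```python
from h import *
c=capture("side");cv2.imwrite("pics/s7.png",cv2.resize(c["frame"][140:260,230:390,::-1],None,fx=4,fy=4))
for d in masks_of("flag_c",c)[:3]:
    P=cloud(c,cv2.erode(d["region"].astype(np.uint8),np.ones((2,2)))>0)
    A=np.c_[P[:,:2],np.ones(len(P))]; print(d["p"],P.mean(0).round(3),np.linalg.lstsq(A,P[:,2],rcond=None)[0].round(3))
```

```text
0.63 [0.612 0.001 0.075] [ 0.169 -0.082 -0.029]
0.54 [ 0.558 -0.121  0.073] [-0.085 -0.377  0.075]
0.52 [0.612 0.13  0.071] [ 0.04  -0.075  0.057]
```

View pics/s7.png

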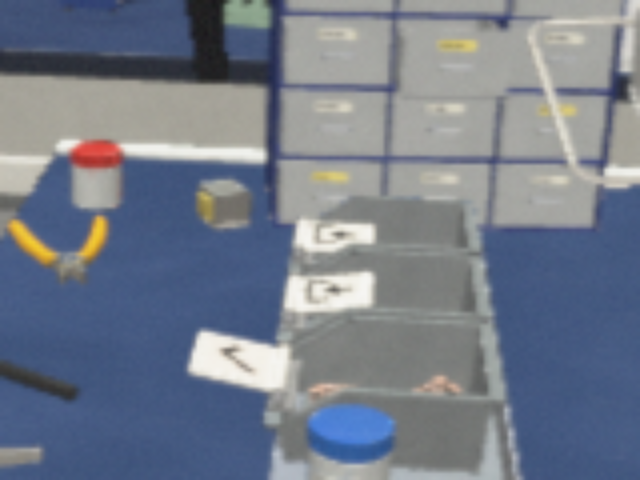

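The left flag lies flat over its bin with the arrow up (335,233), at least as low as the middle one. The other flags haven't changed and the arm is clear.

```bash
python3 -c "from station import *; print(finish_job())"
```

```text
the job is handed in; nothing more can be done
None
```

I swung bin_c's flag (the left bin) up and over with the shut fingertips and pressed it to its back stop at about 7 N; it lies flat with the arrow up, the other two flags look unchanged in the final picture, and the job is handed in at about 8.4 s.

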